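# Clamp the ceramic capsule holder in the pressure test fixture

## Robot

A 7-joint arm with a two-finger parallel gripper is mounted at the origin on the work surface. World frame = base frame: x ahead of the robot, y to its left, z up, the work surface at z = 0. Lengths are in m, angles in degrees, forces in N, time in s.
With the tool pointing down it reaches from about 0.35 to 0.775 m from the base axis. Payload 3.1 kg.
Tool frame: the origin (TCP) lies midway between the tips of the shut fingers; the grasp point (between the pads) lies arm.pinch_z behind it (arm.pinch_z is the distance from the TCP to the grasp point, in m); z points along the fingers, y is the line along which they close (so a half turn about z gives the same grasp; the last joint's range is limited). The gripper opens to 85 mm and grips with 20 to 120 N. Pads are 22 mm wide; open, the fingers measure 114 mm over their backs; the gripper's body (76 mm by 85 mm) begins 54 mm behind the grasp point. The pads swing forward as they close: fully open they stand 13 mm farther back than shut.
Start: joints at [-65.988, 17.813, 0.802, 86.603, -0.252, 75.585, -1.558], TCP at [0.245, 0.493, 0.231] pointing down, gripper open.
Joint ranges: [-154.91, 154.91], [-16.99, 109.72], [-72.82, 74.43], [7.12, 147.25], [-82.49, 262.49], [11.32, 116.49], [-174.64, 174.64]. Speed limits (degrees/s): [159.86, 159.86, 180, 180, 180, 180, 180].

## Interface

Orientations are given as a 3x3 rotation matrix whose columns are the frame's x, y, z axes.
In Python, from station import arm, viewer gives the robot as it stands.
- The arm moves only by the tool send_rows, never from a script. Its argument "motion" is a list of rows, each a list of 7 numbers: the shift along the tool's x, y, z in cm, then the turn, a rotation vector about the tool's x, y, z in rad, then the finger opening in cm, from 0 to 8.54. In form: [[x, y, z, rx, ry, rz, fingers], ...]. A call has 1 to 12 rows; each row shifts and turns the commanded pose from where the row before left it, along the tool's axes as they then stand; what a row does not reach is not made up. A row lasts 1/10 s, in which the tool goes at most 50 mm and 8.59 degrees, less where a joint would pass 70% of its speed; a pose out of reach is approached as far as the arm can. A call with a gripper value outside its range is refused whole. The fingers move at their own pace and stop on an object; "force" is the grip in N (left out, the last holds). Time passes only in rows, so rows that do not move let the fingers close. It gives the time, the measured TCP pose, the force, the opening and the grip force at its end, in the units of the state.
- arm.get_state(): the state, without advancing time (a new reading comes with each control period).
- viewer.read_camera(name): name is "scene" or "top" or "wrist"; returns the picture (400x640x3 uint8, blue, green, red); there is no depth.
- viewer.get_calibration(name): a dict with "fx", "fy", "cx", "cy" (pixels), "xyz" and "rotation" of the camera in the world; the wrist camera has in their place "tool_from_camera" (4x4, takes a point from camera to tool coordinates, whose origin is the TCP and whose axes are the flange's). Camera axes: x right, y down, z forward; pixel columns grow to the right and rows downward; lengths in m; the calibration is good to about 2 mm. A picture is of the moment at which its call begins: read the wrist's pose just before it. get_calibration takes no time and is no camera call.
- arm.close_job(): hands the job in; it is judged then, once.
The state is a dict: "time": time; "joint_pos": joint angles; "qd": joint speeds; "tau": joint torques, N m; "tcp_pos": TCP position; "orientation": TCP orientation; "contact_force": force on the tool from outside, world axes, zero at the start; "ft_torque": the same for the moment, N m; "gripper_width": finger opening in m; "grip_force": force on a finger pad.
Only numpy, scipy, OpenCV 4.12 (cv2) and the standard library are available. Lean on these libraries where they do the work, as an engineer would, in place of code of your own. Each camera call takes 0.05 s, during which the arm holds its last target. There are 200 camera calls.

## Task

Lift the fixture's sprung clamp bar, turn it well aside (about a quarter turn), lay the white ceramic capsule holder in the two V-blocks with its flange towards the stop, slide it along until the flange bears gently on the stop's sprung pad without driving the pad to its end, and let go of it. Then lift the bar again, turn it back over the capsule holder between its two posts and lower it under control so that its spring holds the capsule holder down; the ceramic is fragile, so the bar must never snap or be pressed hard onto it. Leave the gauges, the valve and the plug where they are.

Things in the scene. Friction and masses are not known exactly. Their poses are not given: they have to be found in the camera images.
- fixture: test fixture fixed to the bench, grey base plate 180 x 170 x 12 mm. Origin on the bench below the middle of the V trough, z up; y along the trough (stop at the -y end), x across it, away from the robot at yaw 0. The bar's pivot post (28 mm thick) stands at x = 75, y = 0 mm. A 30 mm barrel lying in the V-blocks has its axis at x = 0, z = 50 mm, its top at z = 65 mm
- trough (a point): middle of the trough axis (fixture 0, 0, 50 mm). Two aluminium V-blocks (90 degree V, 12 mm thick) carry the barrel at fixture y = -40 to -28 and 28 to 40 mm; they reach 22 mm to each side of the axis and end 3 mm below it. Between them 56 mm are open down to the plate, room for fingers to lower the barrel and slide it along
- posts (a point): middle between the tops of two steel posts (12 x 10 mm), at fixture (-66, 0, 74) mm; the posts stand at y = +16 and -16 mm, 22 mm apart inside. When down, the bar's free end lies between them
- stop: blue block 50 x 20 x 60 mm (x, y, z) at fixture (0, -94, 12) mm, origin under it, axes as the fixture's. On a screw it carries a black sprung pad, 32 mm round, on the trough axis, facing +y. Its free face lies anywhere from fixture y = -55 to -65 mm: set anew each time, find it by touch. It yields 4 mm at 2 N/mm (0.6 N at first, 8.6 N at its end), then is solid; damped, it follows a released barrel back slowly
- bar: red clamp bar 150 x 14 x 10 mm; origin on its pivot axis, z up, at fixture (75, 0, 12) mm when down; it runs along its own -x, free end at x = -152 mm. Its underside is 48 mm above the origin: at fixture z = 60 mm when fully down, so on a 30 mm barrel in the V-blocks it rests 5 mm higher and presses on it with about 8 N
- handle (a point): grip point of the upright round handle near the bar's free end (18 mm diameter, 50 mm tall, black with a brass top edge): on its axis, 32 mm above the bar's upper face, 18 mm below the handle's top, 141 mm from the pivot axis. Grip it from above at any yaw to lift and turn the bar
- pivot (a point): point on the bar's vertical pivot axis, level with the handle point; the bar turns about it
- lift (a joint): height of the bar over its lowest position, 0 to 0.040 m. Spring and weight pull it down with 8 N at 0, 11 N at 0.030 m; let go, it snaps down (over the capsule holder lower it slower than 0.2 m/s, in the hand until it rests). Lifted over 0.014 m it clears the posts, also over the capsule holder (0.020 to 0.030 is good). It reads 0.005 m when it rests on the capsule holder
- turn (a joint): angle of the bar: 0 = across the trough, between the posts; grows to 1.6 rad as it turns clockwise seen from above (free end to the fixture's +y, away from the stop); end stop at -0.02. It stays where it is left. Below lift 0.014 m the posts hold it near 0. Beyond about 1.2 rad it is clear of the trough and may be let down
- capsule: bone-white ceramic capsule holder, a barrel 30 mm in diameter, 120 mm long, about 150 g, with a flange (44 mm diameter, 6 mm thick) at its -y end and a thin brass band near the other. Origin at its middle on its axis, y along the axis (flange at y = -60 to -54 mm). It lies on the wooden rest, flange roughly to the robot's right, and may roll about its axis
- flange_face (a point): centre of the capsule holder's flanged end face, 60 mm from its middle; this face goes against the stop's pad
- rest: fixed wooden rest, base 70 x 150 x 12 mm, two V supports 29 to 43 mm to each side of its middle along y; it holds the capsule holder's axis 45 mm above the bench, open between the supports. Origin on the bench under its middle, y along the barrel
- gauge_stand: bystander: hardwood stand 400 x 70 mm with four round gauges (80 mm), 104 mm tall; origin under its centre
- valve: bystander: brass shutoff valve with a blue lever, about 83 x 35 mm, 52 mm tall, loose on the bench; origin under its centre
- plug: bystander: steel blanking plug, 36 mm diameter, 38 mm tall, loose on the bench; origin under its centre
Mind the look-alikes: they are no part of the job. What is shaped like the capsule but pink is not meant.

How it is judged (in metres and radians):
On the way, in this order (a step that is already met when the one before it is completed fails the run):
1. the bar has been lifted and turned well aside (more than 1.1 rad) (value of joint turn above 1.1 rad), for 0.2 s.
2. with the bar aside, the capsule holder lies in both V-blocks, flange to the stop and bearing on its pad (over 0.3 N), and is let go (x of capsule in the frame of fixture between -0.003 and 0.003 m and z of capsule in the frame of fixture between 0.047 and 0.053 m and angle between the y axis of capsule and the y axis of fixture, either way round below 0.06 rad and y of flange_face in the frame of fixture below -0.05 m and contact force between capsule and stop above 0.3 N and contact force between capsule and the fingers below 0.1 N and value of joint turn above 0.9 rad), for 0.2 s.
At the end, for the whole second after the job is handed in: The capsule holder lies in both V-blocks (3 mm, 0.06 rad), flange bearing on the stop's pad (over 0.3 N); the bar is back across it (turn within 0.05 rad of 0, lift under 9 mm), its spring pressing with over 3 N; all let go and at rest (x of capsule in the frame of fixture between -0.003 and 0.003 m and z of capsule in the frame of fixture between 0.047 and 0.053 m and angle between the y axis of capsule and the y axis of fixture, either way round below 0.06 rad and y of flange_face in the frame of fixture below -0.05 m and contact force between capsule and stop above 0.3 N and contact force between capsule and the fingers below 0.1 N and value of joint turn between -0.05 and 0.05 rad and value of joint lift below 0.009 m and contact force between capsule and bar above 3 N and contact force between the fingers and bar below 0.1 N and linear speed of capsule below 0.01 m/s and velocity of joint lift below 0.01 m/s); the robot touches nothing.
It fails at once if the bar snapped down over the capsule holder (faster than 0.25 m/s) (velocity of joint lift below -0.25 m/s and value of joint turn below 0.5 rad and horizontal distance between capsule and fixture below 0.04 m).
It fails at once if the bar struck or was pressed onto the ceramic with more than 20 N (contact force between capsule and bar above 20 N).
It fails at once if the capsule holder was pushed onto the stop with more than 15 N (contact force between capsule and stop above 15 N).
It fails at once if the gauge stand, the valve or the plug was pushed more than 15 mm or tipped (distance of any of gauge_stand, valve, plug from where it was at the start of the episode above 0.015 m or angle between any of gauge_stand, valve, plug's own z axis and vertical above 0.3 rad).
It also fails if it takes over 72 s, if anything falls off the work surface, if the arm or the gripper's body presses on something with over 40 N, if the wrist force passes 120 N, or if a joint passes its speed limit or range.

## Working session

There is one attempt and no reset: what is moved stays moved. The work goes in short steps, Python scripts to look and compute and a tool call to move; the robot and the scene stay as the last step left them, time stands still between calls to the robot, and variables do not carry over. Pictures are saved under pics/ and viewed, at most 10 in all, crops included, and the job is handed in when it is done.

Besides the shell and the picture viewer there is one more tool, called after "Request:" by a JSON object that holds its "api" and its "payload". send_rows: Moves the arm, as the interface text tells. Its arguments: {"type":"object","properties":{"motion":{"type":"array"},"force":{"type":"number"}},"required":["motion"]}

```bash
ls; mkdir -p pics; python3 - <<'E'
from station import arm, viewer
import cv2
print(arm.get_state()); print(arm.pinch_z)
for n in("scene","top"):
    cv2.imwrite(f"pics/{n}0.png",viewer.read_camera(n)); print(n,viewer.get_calibration(n))
print(viewer.get_calibration("wrist"))
E
```

```text
pics
{'time': 0.0, 'joint_pos': array([-65.98725182,  17.86256409,   0.80193801,  86.69300743,
        -0.25331537,  75.5829841 ,  -1.55707646]), 'qd': array([-0.05347517, -0.0434682 , -0.05319622, -0.00405207, -0.00710472,
        0.06585088,  0.00834932]), 'tau': array([-4.48670398e-04, -3.79911089e+01,  1.45851974e-01, -2.30600309e+01,
        1.21374498e-02,  1.34395680e-02,  2.80766062e-05]), 'tcp_pos': array([0.24422641, 0.49198598, 0.23019329]), 'orientation': array([[-8.95736890e-01,  4.44583449e-01, -9.90360876e-04],
       [ 4.44584545e-01,  8.95734260e-01, -2.17218533e-03],
       [-7.86174785e-05, -2.38600567e-03, -9.99997150e-01]]), 'contact_force': array([ 0.06562652,  0.03744737, -0.23046492]), 'ft_torque': array([-0.03437575, -0.03157847,  0.04693843]), 'grip_force': 0.0, 'gripper_width': 0.08518048092528135}
0.0187
scene {'fx': 378.16428678114755, 'fy': 378.16428678114755, 'cx': 320.9073156258745, 'cy': 201.1188718510468, 'xyz': array([ 1.06475229, -0.22537728,  0.76612558]), 'rotation': array([[ 0.06205474,  0.78468923, -0.6167755 ],
       [ 0.99795576, -0.03932059,  0.05038048],
       [ 0.01528104, -0.61864101, -0.78552517]])}
top {'fx': 417.33936607744033, 'fy': 417.33936607744033, 'cx': 323.1614898909898, 'cy': 201.76126411133856, 'xyz': array([ 0.34801959, -0.18362045,  1.02635894]), 'rotation': array([[-0.10338136, -0.97289268,  0.20686257],
       [-0.99464032,  0.10076224, -0.02318651],
       [ 0.00171405, -0.20815091, -0.97809522]])}
{'fx': 280.9269627626493, 'fy': 280.9269627626493, 'cx': 321.5551345935074, 'cy': 200.12729483570772, 'tool_from_camera': array([[ 7.75661202e-04, -9.50707505e-01, -3.10088113e-01,
         7.99768242e-02],
       [ 9.99998873e-01,  3.38938770e-04,  1.46225759e-03,
        -8.62305626e-04],
       [-1.28507838e-03, -3.10088898e-01,  9.50706697e-01,
        -1.43072095e-01],
       [ 0.00000000e+00,  0.00000000e+00,  0.00000000e+00,
         1.00000000e+00]])}
```

View pics/top0.png

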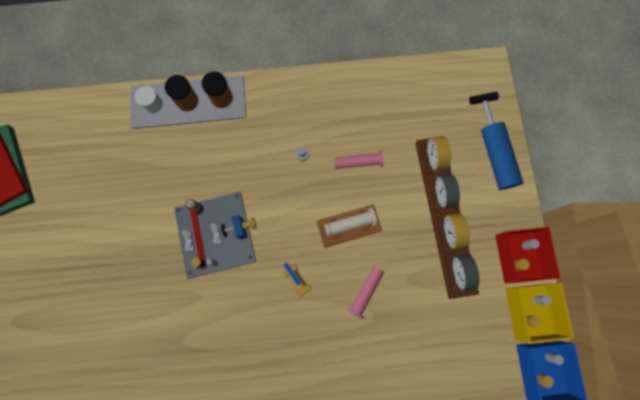

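View pics/scene0.png

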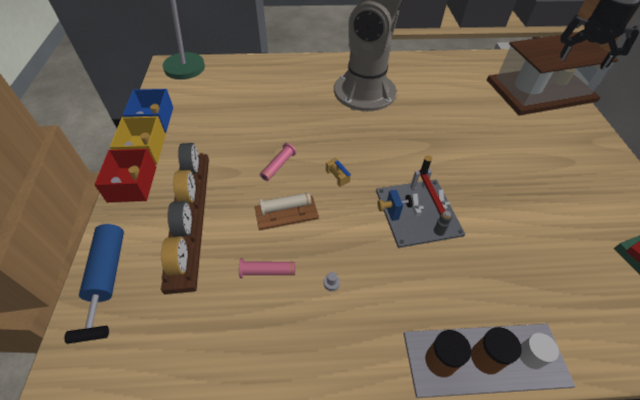

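Top view: the white capsule lies in the rest at about (350,223). The pink look-alikes are at (360,160) and (368,292), and there is a white-capped jar at (147,98). I choose the one in the wooden rest. The fixture is at (215,235), with the handle at about (198,263), the pivot at (192,204) and the blue stop at (238,228). The valve is at (296,278) and the plug at (302,154). I'll check this with a close crop.

```bash
cat > h.py <<'E'
import numpy as np, cv2
from station import arm, viewer
def ray(n,u,v,z):
    c=viewer.get_calibration(n)
    if n=="wrist":
        s=arm.get_state(); T=c["tool_from_camera"]; Ro=s["orientation"]
        R=Ro@T[:3,:3]; o=s["tcp_pos"]+Ro@T[:3,3]
    else: R=np.array(c["rotation"]); o=np.array(c["xyz"])
    d=R@np.array([(u-c["cx"])/c["fx"],(v-c["cy"])/c["fy"],1.])
    return o+d*(z-o[2])/d[2]
def proj(n,p):
    c=viewer.get_calibration(n)
    q=np.array(c["rotation"]).T@(np.array(p)-c["xyz"])
    return c["cx"]+c["fx"]*q[0]/q[2], c["cy"]+c["fy"]*q[1]/q[2]
E
python3 - <<'E'
import cv2,numpy as np
t=cv2.imread("pics/top0.png");s=cv2.imread("pics/scene0.png")
a=cv2.resize(t[180:290,165:265],(400,440),interpolation=3)
b=cv2.resize(t[180:290,300:400],(400,440),interpolation=3)
cv2.imwrite("pics/c0.png",np.hstack([a,b]))
E
```

```text
(no output)
```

View pics/c0.png

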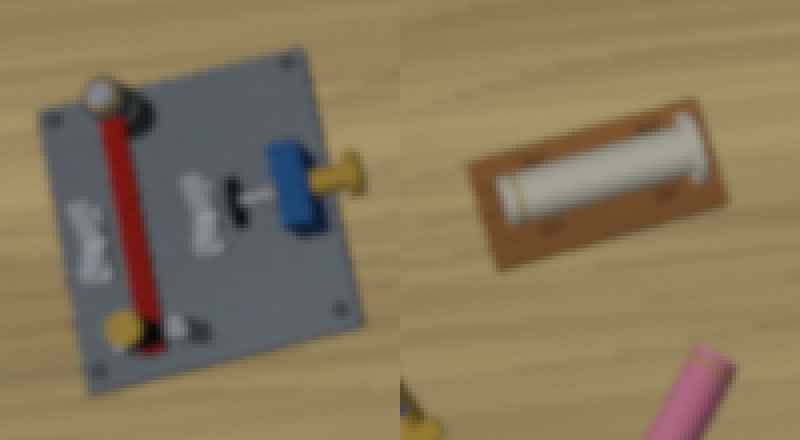

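The crop confirms it: the white barrel has its flange on the right, the brass band on the left, and sits in the wooden rest. The handle's brass top is at crop (124,329).

```bash
python3 - <<'E'
from h import *
P=lambda x,y,z,x0: ray("top",x0+x/4,180+y/4,z)
C=[P(*p,.012,165) for p in [(40,110),(303,48),(363,325),(90,393)]]
for c in C: print("corner",c)
for i in range(4): print(np.linalg.norm(C[i]-C[(i+1)%4]))
ex=(C[0]-C[3]+C[1]-C[2]); ey=(C[0]-C[1]+C[3]-C[2])
print("yaw from x",np.degrees(np.arctan2(ex[1],ex[0])),"from y",np.degrees(np.arctan2(-ey[0],ey[1])), "ctr",np.mean(C,0))
H=P(124,329,.120,165); print("handle",H)
B1,B2=P(113,122,.07,165),P(152,348,.07,165);d=B1-B2;print("bar",B1,B2,np.degrees(np.arctan2(d[1],d[0])))
f=P(690-400,148,.045+.0,300); e=P(512-400,197,.045,300)
print("caps ends",f,e,np.linalg.norm(f-e)); 
R=[P(*p,.012,300) for p in [(69,162),(295,97),(328,203),(98,270)]]
print("rest",np.mean(R,0),[np.linalg.norm(R[i]-R[(i+1)%4]) for i in range(4)]); d=(R[0]-R[1]+R[3]-R[2]);print(np.degrees(np.arctan2(-d[0],d[1])))
for n,p in dict(stopmid=(290,187,.072),padface=(230,203,.05)).items(): print(n,P(*p,165))
E
```

```text
corner [0.58589627 0.15875894 0.012     ]
corner [ 0.60852871 -0.00559375  0.012     ]
corner [ 0.43343402 -0.03083155  0.012     ]
corner [0.41002934 0.13421557 0.012     ]
0.1659036928596496
0.17690420427858372
0.16669832616941282
0.17757126401728784
yaw from x 8.073104715421568 from y 7.956156624642807 ctr [0.50947208 0.0641373  0.012     ]
handle [0.43548722 0.08095975 0.12      ]
bar [0.56076802 0.09710321 0.07      ] [0.42798542 0.08021468 0.07      ] 7.248493221941627
caps ends [ 0.50646855 -0.32014055  0.045     ] [ 0.48811397 -0.21140645  0.045     ] 0.11027237513521818
rest [ 0.49631201 -0.26572869  0.012     ] [np.float64(0.14597327189460316), np.float64(0.06881537838693684), np.float64(0.14671628429652822), np.float64(0.06873895259554716)]
10.316491358670442
stopmid [ 0.51158418 -0.00351553  0.072     ]
padface [0.50949293 0.03635565 0.05      ]
```

Request:
{"api": "send_rows", "payload": {"motion": [[-3.54,-2.83,0.3,0,0,0,8.5],[-3.54,-2.83,0.3,0,0,0,8.5],[-3.54,-2.83,0.3,0,0,0,8.5],[-3.54,-2.83,0.3,0,0,0,8.5],[-3.54,-2.83,0.3,0,0,0,8.5],[-3.54,-2.83,0.3,0,0,0,8.5],[-3.54,-2.83,0.3,0,0,0,8.5],[-3.54,-2.83,0.3,0,0,0,8.5],[-3.54,-2.83,0.3,0,0,0,8.5],[-3.54,-2.83,0.3,0,0,0,8.5]], "force": 40}}

```text
time: 1.1
tcp_pos: [0.4359, 0.08, 0.201]
orientation: [[-0.896, 0.444, -0.0], [0.444, 0.896, 0.0], [0.0, 0.0, -1.0]]
contact_force: [1.3, -0.7, -0.0]
gripper_width: 0.0854
grip_force: 0.0
```

Request:
{"api": "send_rows", "payload": {"motion": [[0,0,0,0,0,-0.12,6],[0,0,0,0,0,-0.12,6],[0,0,0,0,0,-0.12,6],[0,0,0,0,0,-0.12,6],[0,0,0,0,0,-0.12,6],[0,0,0,0,0,0,6],[0,0,0,0,0,0,6]]}}

```text
time: 1.8
tcp_pos: [0.4355, 0.0817, 0.201]
orientation: [[-0.991, -0.136, -0.001], [-0.136, 0.991, -0.0], [0.001, -0.0, -1.0]]
contact_force: [0.8, 0.2, -0.5]
gripper_width: 0.0603
grip_force: 0.0
```

```bash
python3 - <<'E'
from h import *
s=arm.get_state();print(s["tcp_pos"],s["orientation"],s["time"],s["joint_pos"])
cv2.imwrite("pics/w1.png",viewer.read_camera("wrist"))
E
```

```text
[0.43551718 0.08172818 0.20102042] [[-9.90653025e-01 -1.36404341e-01 -6.63618326e-04]
 [-1.36404269e-01  9.90653245e-01 -1.53803504e-04]
 [ 6.78395113e-04 -6.18455341e-05 -9.99999768e-01]] 1.8 [-30.12342333   6.42086089  18.99550492 105.58013501  -2.24234422
  68.40003291  87.42847429]
```

View pics/w1.png

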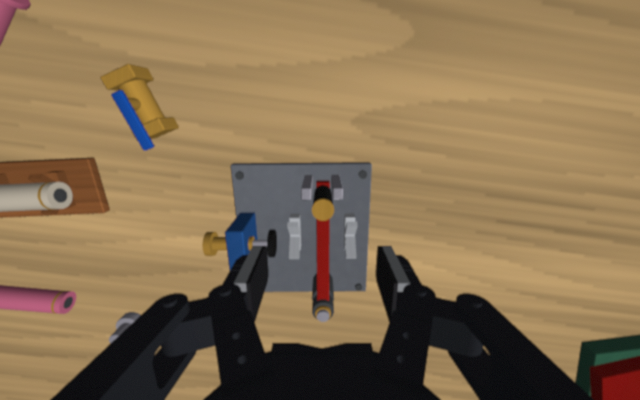

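Wrist view: the handle's brass top is at (322,209), the pivot post top at (322,310), and the bar runs straight down column 322. The plate corners are at (232,164), (370,163) and (366,290), and the pad face is at about (276,243).

```bash
python3 - <<'E'
from h import *
print("handle",ray("wrist",322,209,.12))
for z in(.08,.1,.12): print("pivot",ray("wrist",322,311,z))
C=[ray("wrist",*p,.012) for p in [(232,164),(370,163),(366,290)]]; print(C,np.linalg.norm(C[0]-C[1]),np.linalg.norm(C[1]-C[2]))
d=C[2]-C[1]; print(np.degrees(np.arctan2(d[1],d[0])))
print("pad",ray("wrist",276,243,.066)); a,b=ray("wrist",295,238,.047),ray("wrist",351,238,.047);print("V",a,b,(a+b)/2)
E
```

```text
handle [0.43636167 0.08200206 0.12      ]
pivot [0.57264536 0.10111396 0.08      ]
pivot [0.55625255 0.09876938 0.1       ]
pivot [0.53985974 0.0964248  0.12      ]
[array([ 0.43321008, -0.02654806,  0.012     ]), array([0.40941766, 0.13638282, 0.012     ]), array([0.58514438, 0.16479107, 0.012     ])] 0.16465889105263684 0.17800816471479386
9.183077174837528
pad [0.50183971 0.04037822 0.066     ]
V [0.50234201 0.05968362 0.047     ] [0.49342132 0.12426754 0.047     ] [0.49788166 0.09197558 0.047     ]
```

Request:
{"api": "send_rows", "payload": {"motion": [[-0.1,0,3.0,0,0,0,5],[0,0,4.0,0,0,0,5],[0,0,3.5,0,0,0,5],[0,0,1.3,0,0,0,5],[0,0,0,0,0,0,3],[0,0,0,0,0,0,1],[0,0,0,0,0,0,1],[0,0,0,0,0,0,1],[0,0,0,0,0,0,1],[0,0,0,0,0,0,1]], "force": 70}}

```text
time: 2.85
tcp_pos: [0.4375, 0.0821, 0.084]
orientation: [[-0.99, -0.139, 0.002], [-0.139, 0.99, 0.001], [-0.002, 0.0, -1.0]]
contact_force: [-0.7, 0.6, 1.1]
gripper_width: 0.0164
grip_force: 68.2
```

Request:
{"api": "send_rows", "payload": {"motion": [[0,0,-0.5,0,0,0,1],[0,0,-0.8,0,0,0,1],[0,0,-0.8,0,0,0,1],[0,0,-0.5,0,0,0,1],[0,0,0,0,0,0,1],[0,0,0,0,0,0,1]]}}

```text
time: 3.45
tcp_pos: [0.4381, 0.0821, 0.109]
orientation: [[-0.99, -0.139, 0.003], [-0.139, 0.99, 0.0], [-0.003, -0.0, -1.0]]
contact_force: [5.8, 1.6, -10.1]
gripper_width: 0.0163
grip_force: 68.3
```

Request:
{"api": "send_rows", "payload": {"motion": [[-0.02,0.71,0,0,0,0.05,1],[-0.07,1.41,0,0,0,0.1,1],[-0.07,1.41,0,0,0,0.1,1],[-0.07,1.41,0,0,0,0.1,1],[-0.07,1.41,0,0,0,0.1,1]]}}

```text
time: 3.95
tcp_pos: [0.443, 0.1443, 0.1086]
orientation: [[-0.951, 0.31, 0.002], [0.31, 0.951, -0.002], [-0.002, -0.001, -1.0]]
contact_force: [5.5, -1.5, -10.3]
gripper_width: 0.0164
grip_force: 68.4
```

Request:
{"api": "send_rows", "payload": {"motion": [[-0.07,1.41,0,0,0,0.1,1],[-0.07,1.41,0,0,0,0.1,1],[-0.07,1.41,0,0,0,0.1,1],[-0.07,1.41,0,0,0,0.1,1],[-0.07,1.41,0,0,0,0.1,1],[-0.07,1.41,0,0,0,0.1,1],[-0.07,1.41,0,0,0,0.1,1],[-0.07,1.41,0,0,0,0.1,1],[-0.07,1.41,0,0,0,0.1,1],[-0.07,1.41,0,0,0,0.1,1],[0,0,0,0,0,0,1]]}}

```text
time: 5.05
tcp_pos: [0.5397, 0.2371, 0.1068]
orientation: [[-0.256, 0.967, -0.003], [0.967, 0.256, -0.004], [-0.003, -0.004, -1.0]]
contact_force: [0.9, -0.8, -9.6]
gripper_width: 0.0159
grip_force: 68.5
```

Request:
{"api": "send_rows", "payload": {"motion": [[0,0,0.5,0,0,0,1],[0,0,0.7,0,0,0,1],[0,0,0.7,0,0,0,1],[0,0,0.5,0,0,0,1],[0,0,0.1,0,0,0,1],[0,0,0,0,0,0,1]]}}

```text
time: 5.65
tcp_pos: [0.5403, 0.2379, 0.0849]
orientation: [[-0.257, 0.966, -0.0], [0.966, 0.257, 0.0], [0.0, -0.0, -1.0]]
contact_force: [-1.1, -1.8, -4.4]
gripper_width: 0.0164
grip_force: 69.2
```

Request:
{"api": "send_rows", "payload": {"motion": [[0,0,0.2,0,0,0,1],[0,0,0,0,0,0,2.5],[0,0,0,0,0,0,5],[0,0,0,0,0,0,5],[0,0,-3,0,0,0,5],[0,0,-4,0,0,0,5],[0,0,-4.5,0,0,0,6]]}}

```text
time: 6.35
tcp_pos: [0.5395, 0.2382, 0.1978]
orientation: [[-0.257, 0.966, -0.002], [0.966, 0.257, -0.001], [-0.0, -0.002, -1.0]]
contact_force: [0.2, 0.9, -0.0]
gripper_width: 0.0598
grip_force: 0.0
```

Request:
{"api": "send_rows", "payload": {"motion": [[-3.97,-1.43,0,0,0,0,6],[-3.97,-1.43,0,0,0,0,6],[-3.97,-1.43,0,0,0,0,6],[-3.97,-1.43,0,0,0,0,6],[-3.97,-1.43,0,0,0,0,6],[-3.97,-1.43,0,0,0,0,6],[-3.97,-1.43,0,0,0,0,6],[-3.97,-1.43,0,0,0,0,6],[-3.97,-1.43,0,0,0,0,6],[-3.97,-1.43,0,0,0,0,6],[-3.97,-1.43,0,0,0,0,6],[-3.97,-1.43,0,0,0,0.08,6]]}}

```text
time: 7.55
tcp_pos: [0.4973, -0.2678, 0.1979]
orientation: [[-0.178, 0.984, 0.002], [0.984, 0.178, 0.0], [-0.0, 0.002, -1.0]]
contact_force: [0.4, 0.6, 0.4]
gripper_width: 0.06
grip_force: 0.0
```

Request:
{"api": "send_rows", "payload": {"motion": [[0,0,0,0,0,0,6],[0,0,0,0,0,0,6]]}}

```text
time: 7.75
tcp_pos: [0.4967, -0.2677, 0.1976]
orientation: [[-0.176, 0.984, 0.001], [0.984, 0.176, -0.0], [-0.0, 0.001, -1.0]]
contact_force: [0.8, 0.8, -0.5]
gripper_width: 0.0602
grip_force: 0.0
```

```bash
python3 - <<'E'
from h import *
s=arm.get_state();print(s["tcp_pos"],s["orientation"],s["time"],s["contact_force"])
w=viewer.read_camera("wrist")
cv2.imwrite("pics/w2.png",w)
cv2.imwrite("pics/t2.png",viewer.read_camera("top"))
E
```

```text
[ 0.49671436 -0.26773694  0.19755656] [[-1.76400231e-01  9.84318286e-01  6.86111369e-04]
 [ 9.84318427e-01  1.76400481e-01 -3.22494917e-04]
 [-4.38468019e-04  6.18463886e-04 -9.99999713e-01]] 7.75 [ 0.7654468   0.79963522 -0.51875067]
```

View pics/w2.png

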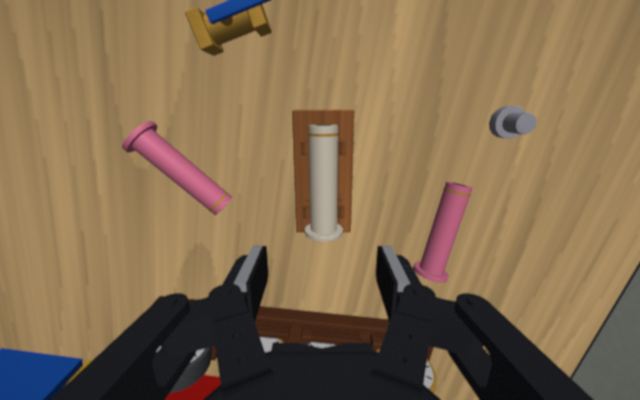

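The wrist view shows the white barrel from (323,125) to the flange, whose rim is widest at v≈230, along column 323. The pink look-alikes stand apart.

```bash
python3 - <<'E'
from h import *
f=ray("wrist",323.5,230,.045); e=ray("wrist",323.5,125,.060); e2=ray("wrist",323.5,131,.06)
print(f,e,np.linalg.norm((f-e)[:2])); d=(e-f)[:2];d/=np.linalg.norm(d); print(np.degrees(np.arctan2(-d[0],d[1])))
print("centre from flange",f[:2]+.057*d,"from end",e[:2]-.06*d)
w=cv2.imread("pics/w2.png");
hsv=cv2.cvtColor(w,cv2.COLOR_BGR2HSV); m=((hsv[...,1]<70)&(hsv[...,2]>120)).astype(np.uint8); m[:,:298]=0;m[:,350:]=0;m[:110]=0;m[250:]=0
for v in range(118,246,4):
    x=np.where(m[v])[0]
    if len(x): print(v,x.min(),x.max(),end="; ")
t=cv2.imread("pics/t2.png"); cv2.imwrite("pics/t2c.png",cv2.resize(t[150:290,165:305],(560,560),interpolation=3))
E
```

```text
[ 0.50916194 -0.31616994  0.045     ] [ 0.48746874 -0.201139    0.06      ] 0.11705858510911873
10.679738489767347
centre from flange [ 0.49859875 -0.26015727] from end [ 0.49858789 -0.2600997 ]
126 310 337; 130 311 337; 138 312 337; 142 312 336; 146 312 336; 150 312 336; 154 312 336; 158 312 336; 162 312 336; 166 312 336; 170 312 336; 174 312 336; 178 312 336; 182 312 336; 186 312 336; 190 312 336; 194 312 336; 198 313 336; 202 313 336; 206 313 336; 210 313 336; 214 313 336; 218 313 336; 222 313 336; 226 306 340; 230 305 342; 234 307 341; 238 309 338;
```

View pics/t2c.png

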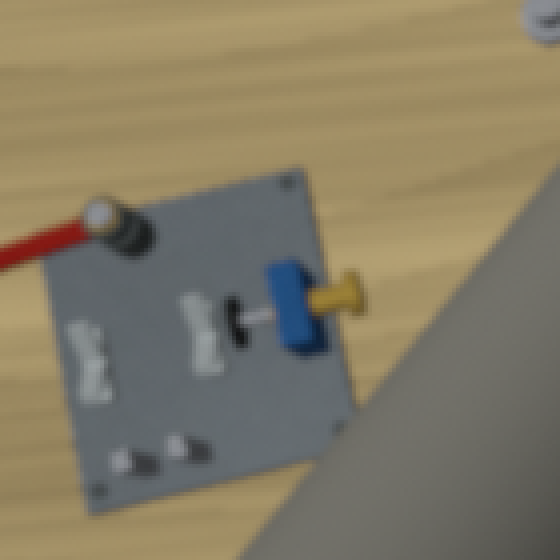

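Request:
{"api": "send_rows", "payload": {"motion": [[0.4,0.2,3,0,0,0,6],[0.3,0.1,4,0,0,0,6],[0,0,4,0,0,0,6],[0,0,3.5,0,0,0,6],[0,0,2.0,0,0,0,6],[0,0,0.9,0,0,0,6],[0,0,0,0,0,0,4.5],[0,0,0,0,0,0,3.5],[0,0,0,0,0,0,2.5],[0,0,0,0,0,0,2.5],[0,0,0,0,0,0,2.5],[0,0,0,0,0,0,2.5]], "force": 25}}

```text
time: 9.05
tcp_pos: [0.497, -0.2591, 0.0246]
orientation: [[-0.179, 0.984, -0.002], [0.984, 0.179, 0.001], [0.001, -0.002, -1.0]]
contact_force: [-5.9, 1.8, 3.2]
gripper_width: 0.029
grip_force: 24.7
```

Request:
{"api": "send_rows", "payload": {"motion": [[0,-0.1,-1.5,0,0,0,2.5],[0,0,-3.5,0,0,0,2.5],[0,0,-4,0,0,0,2.5],[0,0,-4,0,0,0,2.5],[0,0,-1,0,0,0,2.5]], "force": 30}}

```text
time: 9.55
tcp_pos: [0.5014, -0.2619, 0.1706]
orientation: [[-0.179, 0.984, 0.013], [0.984, 0.179, -0.006], [-0.008, 0.011, -1.0]]
contact_force: [0.4, -0.8, -1.2]
gripper_width: 0.029
grip_force: 30.0
```

Request:
{"api": "send_rows", "payload": {"motion": [[2.2,0.43,0,0,0,0,2.5],[4.4,0.85,0,0,0,0,2.5],[4.4,0.85,0,0,0,0,2.5],[4.4,0.85,0,0,0,0,2.5],[4.4,0.85,0,0,0,0,2.5],[4.4,0.85,0,0,0,0,2.5],[4.4,0.85,0,0,0,0,2.5],[4.4,0.85,0,0,0,0,2.5],[2.3,0.45,0,0,0,0.04,2.5],[0,0,0,0,0,0,2.5],[0,0,0,0,0,0,2.5],[0,0,0,0,0,0,2.5]]}}

```text
time: 10.75
tcp_pos: [0.502, 0.0985, 0.1638]
orientation: [[-0.137, 0.991, 0.001], [0.991, 0.137, -0.001], [-0.001, 0.001, -1.0]]
contact_force: [0.7, 0.7, -1.0]
gripper_width: 0.0295
grip_force: 30.0
```

```bash
python3 - <<'E'
from h import *
s=arm.get_state();print(s["tcp_pos"],s["orientation"],s["time"],s["contact_force"],s["gripper_width"])
w=viewer.read_camera("wrist")
cv2.imwrite("pics/w3.png",w)
E
```

```text
[0.50196142 0.09848854 0.16375395] [[-1.37123513e-01  9.90553523e-01  9.27700279e-04]
 [ 9.90553623e-01  1.37124176e-01 -6.92424790e-04]
 [-8.13093951e-04  8.23989153e-04 -9.99999330e-01]] 10.75 [ 0.7180952   0.66224983 -1.03295093] 0.02953435890423331
```

View pics/w3.png

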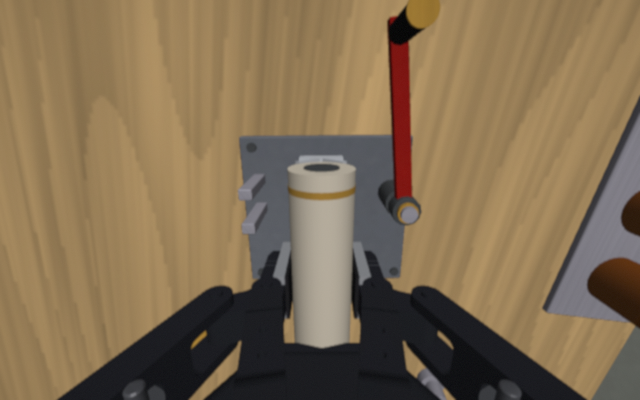

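The end face is centred at about (321,168), the post tops at about (252,186) and (256,217), the rear V-block at u 299–344, and the pivot at (407,212).

```bash
python3 - <<'E'
from h import *
R=arm.get_state()["orientation"]; t=arm.get_state()["tcp_pos"]
O=np.array([.502,.0913]); ex=np.array([.9903,.139]); ey=np.array([-.139,.9903])
F=lambda p:(round(1e3*(p[:2]-O)@ex,1),round(1e3*(p[:2]-O)@ey,1))
print("tcp fix",F(t))
for z in(.18,.185,.19): e=ray("wrist",321,168,z); print("end fix",F(e))
print("posts",F(ray("wrist",252,186,.074)),F(ray("wrist",256,217,.074)))
print("V",F(ray("wrist",299,160,.047)),F(ray("wrist",344,160,.047)))
print("handle",F(ray("wrist",424,11,.122)), "corners",F(ray("wrist",240,137,.012)),F(ray("wrist",411,136,.012)))
E
```

```text
tcp fix (np.float64(0.9), np.float64(6.9))
end fix (np.float64(0.2), np.float64(60.3))
end fix (np.float64(0.2), np.float64(61.4))
end fix (np.float64(0.2), np.float64(62.4))
posts (np.float64(-59.2), np.float64(23.2)) (np.float64(-57.8), np.float64(-5.3))
V (np.float64(-20.4), np.float64(40.8)) (np.float64(21.4), np.float64(40.7))
handle (np.float64(58.8), np.float64(138.7)) corners (np.float64(-83.3), np.float64(58.5)) (np.float64(92.5), np.float64(59.2))
```

```bash
python3 - <<'E'
from h import *
c=viewer.get_calibration("wrist");T=c["tool_from_camera"]
t=np.array([.49671,-.26774,.19756]);a=np.radians(100.16)
R=np.array([[np.cos(a),np.sin(a),0],[np.sin(a),-np.cos(a),0],[0,0,-1]])
def r(u,v,z):
    d=R@T[:3,:3]@np.array([(u-c["cx"])/c["fx"],(v-c["cy"])/c["fy"],1]);o=t+R@T[:3,3];return o+d*(z-o[2])/d[2]
print("rest",np.mean([r(*p,.012) for p in[(292,110),(354,110),(351,233),(296,233)]],0), r(323,110,.012),r(323,233,.012))
w=cv2.imread("pics/w3.png")
for v in range(146,206,3): print(v,w[v,321],w[v,300])
w=cv2.imread("pics/w2.png")
for v in list(range(104,140,2))+list(range(226,250,2)): print(v,w[v,323],end=" ")
E
```

```text
rest [ 0.49763691 -0.26460317  0.012     ] [ 0.48393697 -0.19097223  0.012     ] [ 0.51070762 -0.33834738  0.012     ]
146 [95 89 86] [96 90 87]
149 [96 90 87] [96 90 88]
152 [95 89 85] [96 91 87]
155 [131 127 124] [119 113 110]
158 [167 163 160] [167 161 158]
161 [160 162 164] [160 156 154]
164 [85 90 93] [149 161 167]
167 [61 59 57] [149 164 171]
170 [74 76 75] [149 164 171]
173 [145 160 167] [146 160 168]
176 [153 168 177] [131 145 153]
179 [155 170 179] [131 144 151]
182 [156 171 180] [132 144 152]
185 [155 171 179] [131 144 152]
188 [155 171 180] [130 143 151]
191 [151 168 178] [ 83 116 136]
194 [ 65 121 154] [ 42  96 124]
197 [ 48 115 150] [ 72 109 130]
200 [118 147 167] [130 143 150]
203 [155 170 179] [130 143 150]
104 [ 92 133 160] 106 [ 91 132 159] 108 [ 87 128 155] 110 [ 57  92 129] 112 [ 40  68 109] 114 [ 39  67 107] 116 [ 37  66 106] 118 [ 37  66 107] 120 [ 38  67 107] 122 [ 38  67 107] 124 [65 77 99] 126 [135 147 155] 128 [156 171 180] 130 [156 172 181] 132 [151 168 178] 134 [ 89 132 160] 136 [101 139 163] 138 [151 169 178] 226 [153 168 176] 228 [153 168 177] 230 [153 168 176] 232 [152 168 176] 234 [150 165 174] 236 [157 172 181] 238 [158 174 183] 240 [146 164 175] 242 [112 151 178] 244 [103 149 180] 246 [103 150 181] 248 [104 151 182]
```

Request:
{"api": "send_rows", "payload": {"motion": [[0.3,0,2,0,0,0,2.5],[0.25,0,3.5,0,0,0,2.5],[0,0,3,0,0,0,2.5],[0,0,2,0,0,0,2.5],[0,0,1,0,0,0,2.5],[0,0,0.5,0,0,0,2.5],[0,0,0,0,0,0,2.5],[0,0,0,0,0,0,2.5]]}}

```text
time: 11.6
tcp_pos: [0.5021, 0.1057, 0.0444]
orientation: [[-0.139, 0.99, 0.002], [0.99, 0.139, 0.001], [0.0, 0.002, -1.0]]
contact_force: [0.2, 0.6, -1.3]
gripper_width: 0.0291
grip_force: 30.0
```

```bash
python3 - <<'E'
from h import *
s=arm.get_state();print(s["tcp_pos"],s["time"],s["contact_force"])
a=viewer.read_camera("scene"); 
cv2.imwrite("pics/s4.png",cv2.resize(a[150:260,360:480],(720,660)[:2] if 0 else (640,587),interpolation=3))
E
```

```text
[0.50207816 0.1056873  0.04441833] 11.6 [ 0.17066741  0.62746471 -1.29532648]
```

View pics/s4.png

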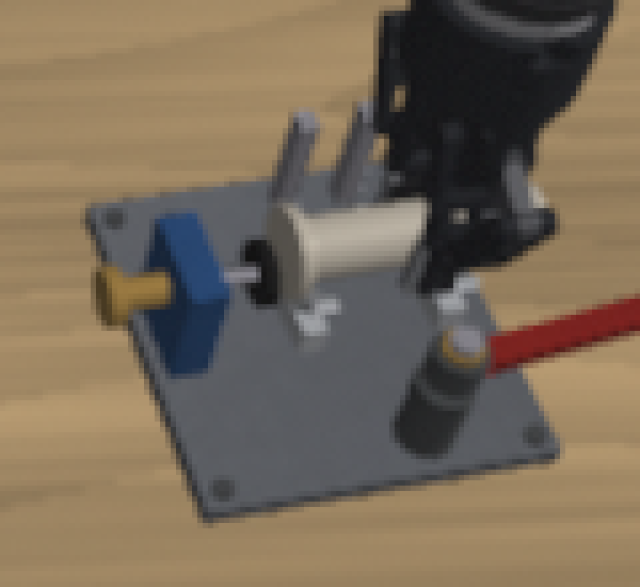

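```bash
python3 - <<'E'
from h import *
O=np.array([.502,.0913]); ex=np.array([.9903,.139]); ey=np.array([-.139,.9903])
def W(x,y,z): p=O+ex*x+ey*y; return [*p,z]
k=640/120
def pr(p): u,v=proj("scene",p); return (u-360)*k,(v-150)*587/110
th=np.linspace(0,2*np.pi,90)
for zc in(.065,):
  for c in(.006,.009,.013):
    for yy in(-.06,-.054):
      q=np.array([pr(W(.022*np.cos(t),c+yy,zc+.022*np.sin(t))) for t in th]); print(c,yy,"u",q[:,0].min().round(),q[:,0].max().round(),"v",q[:,1].min().round(),q[:,1].max().round())
for p in[(-66,16,74),(-66,-16,74),(22,-34,47),(0,-60,50)]: print(p,np.round(pr(W(*np.array(p)/1e3))))
E
```

```text
0.006 -0.06 u 256.0 295.0 v 197.0 294.0
0.006 -0.054 u 269.0 308.0 v 195.0 292.0
0.009 -0.06 u 262.0 302.0 v 196.0 293.0
0.009 -0.054 u 275.0 315.0 v 194.0 291.0
0.013 -0.06 u 271.0 311.0 v 195.0 291.0
0.013 -0.054 u 283.0 323.0 v 193.0 289.0
(-66, 16, 74) [372. 104.]
(-66, -16, 74) [308. 114.]
(22, -34, 47) [326. 301.]
(0, -60, 50) [256. 268.]
```

Request:
{"api": "send_rows", "payload": {"motion": [[-0.3,0,0,0,0,0,2.5],[0,0,0.4,0,0,0,2.5],[0,0,0.4,0,0,0,2.5],[0,0,0.3,0,0,0,2.5],[0,0,0.2,0,0,0,2.5],[0,0,0,0,0,0,2.5],[0,0,0,0,0,0,2.5]]}}

```text
time: 12.35
tcp_pos: [0.5013, 0.1029, 0.0302]
orientation: [[-0.14, 0.99, -0.0], [0.99, 0.14, -0.0], [-0.0, -0.0, -1.0]]
contact_force: [0.3, -0.2, -1.1]
gripper_width: 0.029
grip_force: 30.0
```

Request:
{"api": "send_rows", "payload": {"motion": [[0,0,0.1,0,0,0,2.5],[0,0,0,0,0,0,2.5],[0,0,0.1,0,0,0,2.5],[0,0,0,0,0,0,2.5],[0,0,0,0,0,0,2.5]]}}

```text
time: 12.85
tcp_pos: [0.5014, 0.1029, 0.0299]
orientation: [[-0.14, 0.99, 0.0], [0.99, 0.14, 0.001], [0.001, 0.0, -1.0]]
contact_force: [-3.8, -0.9, 11.5]
gripper_width: 0.0291
grip_force: 31.1
```

Request:
{"api": "send_rows", "payload": {"motion": [[0,-0.05,-0.1,0,0,0,3.0],[0,0,0,0,0,0,4.0],[0,0,0,0,0,0,4.0],[0,0,0,0,0,0,4.0]], "force": 20}}

```text
time: 13.25
tcp_pos: [0.501, 0.1028, 0.0292]
orientation: [[-0.14, 0.99, 0.0], [0.99, 0.14, -0.0], [-0.0, 0.0, -1.0]]
contact_force: [-0.4, -0.1, -0.2]
gripper_width: 0.0398
grip_force: 0.0
```

```bash
python3 - <<'E'
from h import *
s=arm.get_state();print(s["tcp_pos"],s["time"],s["contact_force"])
a=viewer.read_camera("scene"); 
cv2.imwrite("pics/s5.png",cv2.resize(a[150:260,360:480],(640,587),interpolation=3))
E
```

```text
[0.50095571 0.10279603 0.02917795] 13.25 [-0.42199964 -0.07773681 -0.19397247]
```

View pics/s5.png

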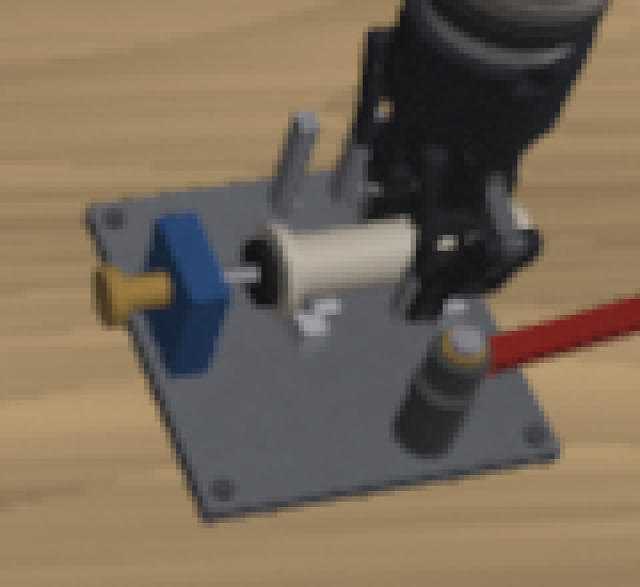

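Request:
{"api": "send_rows", "payload": {"motion": [[0,0,0,0,0,0,2.5],[0,0,0,0,0,0,2.5],[0,0,0,0,0,0,2.5],[0,0,0,0,0,0,2.5]], "force": 20}}

```text
time: 13.7
tcp_pos: [0.5009, 0.1028, 0.0293]
orientation: [[-0.14, 0.99, 0.0], [0.99, 0.14, -0.0], [-0.0, 0.0, -1.0]]
contact_force: [0.7, -0.7, -0.5]
gripper_width: 0.0293
grip_force: 20.0
```

Request:
{"api": "send_rows", "payload": {"motion": [[-0.1,0,0,0,0,0,2.5],[-0.1,0,0,0,0,0,2.5],[0,0,0,0,0,0,2.5]]}}

```text
time: 14.0
tcp_pos: [0.5011, 0.1011, 0.0293]
orientation: [[-0.14, 0.99, 0.0], [0.99, 0.14, 0.0], [0.0, 0.0, -1.0]]
contact_force: [0.7, 1.3, -0.3]
gripper_width: 0.0294
grip_force: 19.9
```

Request:
{"api": "send_rows", "payload": {"motion": [[-0.1,0,0,0,0,0,2.5],[0,0,0,0,0,0,2.5],[0,0,0,0,0,0,2.5]]}}

```text
time: 14.3
tcp_pos: [0.5012, 0.1005, 0.0293]
orientation: [[-0.14, 0.99, -0.0], [0.99, 0.14, 0.001], [0.001, 0.0, -1.0]]
contact_force: [-0.4, 3.3, -1.0]
gripper_width: 0.0295
grip_force: 19.9
```

Request:
{"api": "send_rows", "payload": {"motion": [[-0.1,0,0,0,0,0,2.5],[0,0,0,0,0,0,2.5],[0,0,0,0,0,0,2.5]]}}

```text
time: 14.6
tcp_pos: [0.5013, 0.0996, 0.0293]
orientation: [[-0.14, 0.99, -0.0], [0.99, 0.14, 0.001], [0.001, 0.0, -1.0]]
contact_force: [0.7, 4.3, -0.7]
gripper_width: 0.0293
grip_force: 19.9
```

Request:
{"api": "send_rows", "payload": {"motion": [[0,0,0,0,0,0,3.2],[0,0,0,0,0,0,4.0],[0,0,0,0,0,0,4.5],[0,0,0,0,0,0,4.5],[0,0,0,0,0,0,4.5],[0,0,0,0,0,0,4.5],[0,0,0,0,0,0,4.5],[0,0,0,0,0,0,4.5]]}}

```text
time: 15.4
tcp_pos: [0.5014, 0.0988, 0.0293]
orientation: [[-0.14, 0.99, -0.0], [0.99, 0.14, -0.0], [-0.0, -0.0, -1.0]]
contact_force: [-1.1, 1.2, -0.3]
gripper_width: 0.0449
grip_force: 0.0
```

Request:
{"api": "send_rows", "payload": {"motion": [[0,0,-1.0,0,0,0,4.5],[0,0,-3,0,0,0,4.5],[0,0,-4,0,0,0,4.5],[0,0,-4,0,0,0,4.5],[0,0,-4,0,0,0,4.5],[0,0,-1,0,0,0,4.5],[0,0,0,0,0,0,4.5],[0,0,0,0,0,0,4.5]]}}

```text
time: 16.2
tcp_pos: [0.5005, 0.0988, 0.1984]
orientation: [[-0.14, 0.99, -0.002], [0.99, 0.14, -0.0], [0.0, -0.002, -1.0]]
contact_force: [-0.0, 0.2, -0.5]
gripper_width: 0.045
grip_force: 0.0
```

```bash
python3 - <<'E'
from h import *
s=arm.get_state();print(s["tcp_pos"],s["time"],s["contact_force"])
cv2.imwrite("pics/w6.png",viewer.read_camera("wrist")[80:400,140:500])
a=viewer.read_camera("scene")[160:250,365:465]
b=cv2.imread("pics/w6.png")
cv2.imwrite("pics/m6.png",np.hstack([cv2.resize(b,(400,356)),cv2.resize(a,(395,356),interpolation=3)]))
E
```

```text
[0.50049253 0.0988112  0.19843348] 16.2 [-0.02542574  0.1723996  -0.54216497]
```

View pics/m6.png

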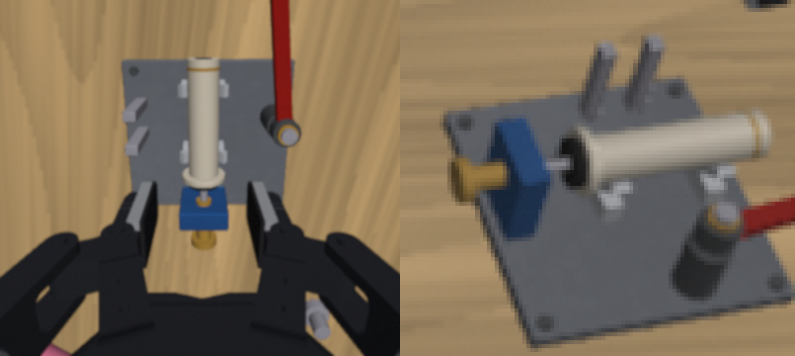

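The capsule is seated in both V-blocks with its flange on the black pad, and the bar is still aside. Next I go back to the handle.

Request:
{"api": "send_rows", "payload": {"motion": [[3.3,1.47,0,0,0,0,5],[3.3,1.47,0,0,0,0,5],[3.3,1.47,0,0,0,0,5],[3.3,1.47,0,0,0,0,5],[0,0,0,0,0,-0.12,5],[0,0,0,0,0,0,5],[0,0,0,0,0,0,5]]}}

```text
time: 17.0
tcp_pos: [0.5407, 0.2362, 0.1979]
orientation: [[-0.253, 0.967, -0.002], [0.967, 0.253, -0.002], [-0.002, -0.003, -1.0]]
contact_force: [-0.5, 0.1, 0.0]
gripper_width: 0.0502
grip_force: 0.0
```

```bash
python3 - <<'E'
from h import *
s=arm.get_state();print(s["tcp_pos"],s["orientation"][:,0],s["time"],s["contact_force"])
w=viewer.read_camera("wrist"); cv2.imwrite("pics/w7.png",w)
h=cv2.cvtColor(w,cv2.COLOR_BGR2HSV); r=h[150:290,280:365]
m=((r[...,0]>12)&(r[...,0]<30)&(r[...,1]>130)&(r[...,2]>90)).astype(np.uint8)
n,l,st,c=cv2.connectedComponentsWithStats(m)
for i in np.argsort(-st[1:,4])[:3]+1: u,v=c[i]+[280,150]; print(st[i],u,v,ray("wrist",u,v,.12))
m=((h[...,0]<8)&(h[...,1]>170)).astype(np.uint8)[100:300,280:365]; n,l,st,c=cv2.connectedComponentsWithStats(m)
for i in np.argsort(-st[1:,4])[:2]+1: print("red",st[i]+[280,100,0,0,0])
E
```

```text
[0.54070071 0.23619406 0.19794894] [-0.25336292  0.96737004 -0.00155844] 17.0 [-0.54338046  0.14347166  0.02908103]
[ 32  45  23  23 414] 322.6111111111111 205.975845410628 [0.54051014 0.23790793 0.12      ]
[49 34  1  1  1] 329.0 184.0 [0.54070929 0.25754737 0.12      ]
red [317 217  12  81 937]
red [317 178  12   6  63]
```

Request:
{"api": "send_rows", "payload": {"motion": [[0.17,0,3.0,0,0,0,5],[0,0,4.0,0,0,0,5],[0,0,3.2,0,0,0,5],[0,0,1.3,0,0,0,5],[0,0,0,0,0,0,3],[0,0,0,0,0,0,1],[0,0,0,0,0,0,1],[0,0,0,0,0,0,1],[0,0,0,0,0,0,1],[0,0,0,0,0,0,1]], "force": 90}}

```text
time: 18.05
tcp_pos: [0.542, 0.2396, 0.0857]
orientation: [[-0.257, 0.966, 0.003], [0.966, 0.257, 0.001], [0.0, 0.003, -1.0]]
contact_force: [-0.6, 0.1, 4.4]
gripper_width: 0.016
grip_force: 87.8
```

Request:
{"api": "send_rows", "payload": {"motion": [[0,0,-0.5,0,0,0,1],[0,0,-0.8,0,0,0,1],[0,0,-0.8,0,0,0,1],[0,0,-0.5,0,0,0,1],[0,0,0,0,0,0,1],[0,0,0,0,0,0,1]]}}

```text
time: 18.65
tcp_pos: [0.5407, 0.2382, 0.1098]
orientation: [[-0.256, 0.967, -0.0], [0.967, 0.256, -0.002], [-0.001, -0.001, -1.0]]
contact_force: [2.8, -4.2, -10.0]
gripper_width: 0.0161
grip_force: 87.9
```

Request:
{"api": "send_rows", "payload": {"motion": [[-0.02,-0.71,0,0,0,-0.05,1],[-0.07,-1.41,0,0,0,-0.1,1],[-0.07,-1.41,0,0,0,-0.1,1],[-0.07,-1.41,0,0,0,-0.1,1],[-0.07,-1.41,0,0,0,-0.1,1],[-0.07,-1.41,0,0,0,-0.1,1],[-0.07,-1.41,0,0,0,-0.1,1],[-0.07,-1.41,0,0,0,-0.1,1],[0,0,0,0,0,0,1]]}}

```text
time: 19.55
tcp_pos: [0.4575, 0.1769, 0.1106]
orientation: [[-0.847, 0.532, 0.001], [0.532, 0.847, 0.001], [-0.001, 0.001, -1.0]]
contact_force: [5.4, -2.0, -10.0]
gripper_width: 0.0158
grip_force: 88.0
```

Request:
{"api": "send_rows", "payload": {"motion": [[-0.07,-1.41,0,0,0,-0.1,1],[-0.07,-1.41,0,0,0,-0.1,1],[-0.07,-1.41,0,0,0,-0.1,1],[-0.07,-1.41,0,0,0,-0.1,1],[-0.07,-1.41,0,0,0,-0.1,1],[-0.07,-1.41,0,0,0,-0.1,1],[-0.02,-0.71,0,0,0,-0.05,1],[0,0,0,0,0,0,1],[0,0,0,0,0,0,1]]}}

```text
time: 20.45
tcp_pos: [0.4367, 0.0915, 0.1105]
orientation: [[-0.996, -0.088, 0.001], [-0.088, 0.996, 0.001], [-0.001, 0.001, -1.0]]
contact_force: [4.3, 0.5, -10.2]
gripper_width: 0.0159
grip_force: 88.1
```

Request:
{"api": "send_rows", "payload": {"motion": [[0,-0.45,0,0,0,-0.03,1],[0,-0.4,0,0,0,-0.02,1],[0,0,0,0,0,0,1],[0,0,0,0,0,0,1]]}}

```text
time: 20.85
tcp_pos: [0.4375, 0.083, 0.1105]
orientation: [[-0.99, -0.14, 0.001], [-0.14, 0.99, 0.001], [-0.001, 0.001, -1.0]]
contact_force: [4.7, 2.7, -10.8]
gripper_width: 0.0157
grip_force: 88.1
```

Request:
{"api": "send_rows", "payload": {"motion": [[0,-0.05,0.2,0,0,0,1],[0,0,0.3,0,0,0,1],[0,0,0.3,0,0,0,1],[0,0,0.3,0,0,0,1],[0,0,0.2,0,0,0,1],[0,0,0.2,0,0,0,1],[0,0,0,0,0,0,1]]}}

```text
time: 21.55
tcp_pos: [0.4375, 0.0821, 0.0952]
orientation: [[-0.99, -0.14, 0.001], [-0.14, 0.99, 0.001], [-0.001, 0.001, -1.0]]
contact_force: [4.7, 3.9, -8.8]
gripper_width: 0.0153
grip_force: 88.2
```

Request:
{"api": "send_rows", "payload": {"motion": [[0,0,0.1,0,0,0,1],[0,0,0.1,0,0,0,1],[0,0,0.1,0,0,0,1],[0,0,0,0,0,0,1],[0,0,0,0,0,0,1]]}}

```text
time: 22.05
tcp_pos: [0.4375, 0.082, 0.0924]
orientation: [[-0.99, -0.14, 0.001], [-0.14, 0.99, 0.001], [-0.001, 0.001, -1.0]]
contact_force: [4.0, 3.1, -7.8]
gripper_width: 0.0162
grip_force: 88.3
```

Request:
{"api": "send_rows", "payload": {"motion": [[0,0,0.1,0,0,0,1],[0,0,0,0,0,0,1],[0,0,0,0,0,0,1]]}}

```text
time: 22.35
tcp_pos: [0.4375, 0.0819, 0.0916]
orientation: [[-0.99, -0.139, 0.001], [-0.139, 0.99, 0.001], [-0.001, 0.001, -1.0]]
contact_force: [2.2, 5.0, -5.4]
gripper_width: 0.0156
grip_force: 88.6
```

Request:
{"api": "send_rows", "payload": {"motion": [[0,0,0.05,0,0,0,1],[0,0,0,0,0,0,1],[0,0,0,0,0,0,1]]}}

```text
time: 22.65
tcp_pos: [0.4374, 0.0818, 0.0914]
orientation: [[-0.99, -0.139, 0.0], [-0.139, 0.99, 0.001], [-0.001, 0.001, -1.0]]
contact_force: [0.3, 4.9, 0.8]
gripper_width: 0.0157
grip_force: 89.1
```

Request:
{"api": "send_rows", "payload": {"motion": [[0,0,0.05,0,0,0,1],[0,0,0,0,0,0,1],[0,0,0,0,0,0,1]]}}

```text
time: 22.95
tcp_pos: [0.4374, 0.0818, 0.0912]
orientation: [[-0.99, -0.139, 0.0], [-0.139, 0.99, 0.001], [-0.0, 0.001, -1.0]]
contact_force: [-2.6, 3.8, 5.9]
gripper_width: 0.0157
grip_force: 89.6
```

Request:
{"api": "send_rows", "payload": {"motion": [[0,0.04,-0.05,0,0,0,1],[0,0.04,0,0,0,0,1],[0,0,0,0,0,0,1],[0,0,0,0,0,0,1]], "force": 30}}

```text
time: 23.35
tcp_pos: [0.4373, 0.0818, 0.0912]
orientation: [[-0.99, -0.139, 0.0], [-0.139, 0.99, -0.0], [-0.0, -0.0, -1.0]]
contact_force: [-1.2, 3.3, 6.5]
gripper_width: 0.0156
grip_force: 89.8
```

Request:
{"api": "send_rows", "payload": {"motion": [[0,0.05,-0.05,0,0,0,1],[0,0,0,0,0,0,1],[0,0,0,0,0,0,1]]}}

```text
time: 23.65
tcp_pos: [0.4374, 0.082, 0.0913]
orientation: [[-0.99, -0.138, 0.0], [-0.138, 0.99, -0.001], [-0.0, -0.001, -1.0]]
contact_force: [0.8, 2.7, 3.2]
gripper_width: 0.0157
grip_force: 89.6
```

Forces are small now, so I open gradually, wait and retreat.

Request:
{"api": "send_rows", "payload": {"motion": [[0,0,-0.02,0,0,0,1.7],[0,0,0,0,0,0,2.2],[0,0,0,0,0,0,3],[0,0,0,0,0,0,4],[0,0,0,0,0,0,5],[0,0,0,0,0,0,5]]}}

```text
time: 24.25
tcp_pos: [0.4369, 0.0824, 0.0914]
orientation: [[-0.99, -0.139, -0.0], [-0.139, 0.99, -0.0], [0.0, -0.0, -1.0]]
contact_force: [0.7, 0.0, -0.4]
gripper_width: 0.0498
grip_force: 0.0
```

Request:
{"api": "send_rows", "payload": {"motion": [[0,0,-1,0,0,0,5],[0,0,-3,0,0,0,5],[0,0,-4,0,0,0,5],[0,0,-3,0,0,0,5],[0,0,0,0,0,0,5],[0,0,0,0,0,0,5],[0,0,0,0,0,0,5]]}}

```text
time: 24.95
tcp_pos: [0.4361, 0.0824, 0.2007]
orientation: [[-0.99, -0.139, -0.002], [-0.139, 0.99, -0.001], [0.002, -0.0, -1.0]]
contact_force: [-0.8, -0.2, 0.6]
gripper_width: 0.0501
grip_force: 0.0
```

```bash
python3 - <<'E'
from h import *
s=arm.get_state();print(s["tcp_pos"],s["orientation"][:,0],s["time"],s["contact_force"])
w=viewer.read_camera("wrist"); cv2.imwrite("pics/w8.png",w)
h=cv2.cvtColor(w,cv2.COLOR_BGR2HSV)
m=((h[...,0]<8)&(h[...,1]>170)).astype(np.uint8)[150:330,290:360]
for v in range(0,180,20):
    x=np.where(m[v])[0]+290
    if len(x): print(v+150,x.min(),x.max(),end="; ")
m=((h[...,0]>12)&(h[...,0]<30)&(h[...,1]>130)&(h[...,2]>90)).astype(np.uint8)[150:290,280:365]
n,l,st,c=cv2.connectedComponentsWithStats(m); i=np.argmax(st[1:,4])+1; u,v=c[i]+[280,150]; print(st[i],u,v,ray("wrist",u,v,.125))
# white capsule
m=((h[...,1]<45)&(h[...,2]>140)).astype(np.uint8)
n,l,st,c=cv2.connectedComponentsWithStats(m)
for i in np.argsort(-st[1:,4])[:4]+1: print("white",st[i],c[i])
E
```

```text
[0.43613851 0.08243819 0.20065749] [-0.990313   -0.13883682  0.00212019] 24.95 [-0.7593202  -0.17421139  0.5756122 ]
230 316 327; 250 317 326; 270 316 326; 290 316 327; [ 30  50  22  22 385] 320.88831168831166 210.5012987012987 [0.43597084 0.08160985 0.125     ]
white [271 225  44  35 820] [293.27560976 245.32195122]
white [329 237  41  21 732] [348.19535519 245.70901639]
white [287 218  13  11 128] [293.578125 223.171875]
white [345 217  11  11 102] [350.12745098 222.        ]
```

```bash
python3 -c "
from station import arm
print(arm.close_job())"
```

```text
the job is handed in; nothing more can be done
None
```

I handed the job in at about 25 s of robot time, and no verdict came back. The capsule holder is in both V-blocks with its flange on the stop's pad. The bar is back across it between the posts, and its spring holds the holder down. The arm is clear of everything, but I had no direct reading of the final pad and bar forces.

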